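Clamp the ring block under the jewelry stand's arm

TASK

Swing the jewelry stand's lever arm up until it rests open by itself, then set the slotted wooden ring block down (do not drop it) flat and squarely on the middle of the two boards stacked on the stand, with its length along theirs, and let go of it. Finally bring the arm down under control, without letting it slam, so that its foot holds the block and the tidy pile down. Leave the jar, the hair roller and the plate where they are.

Things in the scene. Friction and masses are not known exactly. Their poses are not given: they have to be found in the camera images.
- stand: Fixed jewelry stand: wooden base 170 x 90 x 15 mm (x = -63 to +107 mm), at its +x end an aluminium yoke 46 mm wide reaching 95 mm above the dresser, carrying the lever arm. Origin: on the dresser surface below the middle of the pile of boards; z up, +x along the base to the hinge. The shut arm reaches from the hinge to -x over the pile, its knob past the front (-x) edge of base and pile.
- hinge (a point): The hinge axis of the lever arm, parallel to the stand's y axis: 75 mm along +x and 62 mm above the stand's origin.
- lever (a joint): Lever arm's angle, rad: 0 level, resting on the two boards as at the start; grows as the knob swings up and over the hinge to an end stop at 1.85, where the arm leans back past upright (1.57) and stays by its weight; let go below upright it falls shut. No spring, hardly any friction; 0.25 kg, centre of mass about 95 mm from the hinge. On the ring block on the pile it reads about 0.34.
- foot (a point): Lowest point, with the arm level, of the arm's rubber foot: a round bar 28 mm in diameter, 34 mm long along the stand's y, under the arm. 75 mm from the hinge along the arm and 27 mm below the arm's line, so that the shut arm presses on the middle of the pile, also with the ring block on it.
- knob (a point): Centre of the aluminium barrel knob at the arm's end, 160 mm from the hinge: diameter 26 mm, 40 mm long, axis always along the stand's y. The arm is a strip 20 x 7 mm, narrower than the knob: grip the knob from above over its two flat ends (40 mm apart); it turns between the fingers as the arm swings. At the start 62 mm above the dresser with nothing under it.
- board_low: Lower of two plain beech jewelry boards lying on the stand, 110 x 60 x 10 mm, loose, 50 g. Origin: centre of its underside; x along its length, like the stand's x.
- board_top: Upper board, the same, lying on the lower one; its top is 35 mm above the dresser.
- ring_block: Beechwood ring block lying loose on the dresser, 110 mm (x) x 56 mm (y) x 26 mm high (z), about 110 g, with four slots 5 mm wide and 12 mm deep across its top. Origin: centre of its underside; can lie either way round. Its plain long sides (56 mm apart) can be gripped from above.
- jar: Closed black glass jar standing on the dresser, 68 mm in diameter, 85 mm high. Origin: centre of its underside. To be left alone.
- roller: Yellow plastic hair roller, a tube standing on end, about 42 mm in diameter, 65 mm high. Origin: centre of its underside. To be left alone.
- incense_plate: Green ceramic incense plate, 110 mm in diameter, 16 mm high. Origin: centre of its underside. To be left alone.
Things that resemble listed ones, but are neither listed nor needed, are in the scene too. Leave any green look-alike of the stand alone.

How it is judged:
On the way, in this order (a step that is already met when the one before it is completed fails the run):
1. the arm is swung up and rests open by itself, not held (value of joint lever above 1.7 rad and contact force between the fingers and stand below 0.1 N), for 0.2 s.
2. the ring block is brought down in the hand onto the pile: within 8 mm of lying on it and within 20 mm of its middle, the arm still open (value of joint lever above 1.5 rad and contact force between the fingers and ring_block above 0.5 N and z of ring_block in the frame of stand below 0.043 m and x of ring_block in the frame of stand between -0.02 and 0.02 m and y of ring_block in the frame of stand between -0.02 and 0.02 m), for 0.04 s.
3. the ring block is let go and lies flat and square on the middle of the pile, the arm still open (value of joint lever above 1.2 rad and contact force between the fingers and ring_block below 0.1 N and x of ring_block in the frame of stand between -0.012 and 0.012 m and y of ring_block in the frame of stand between -0.012 and 0.012 m and angle between the x axis of ring_block and the x axis of stand, either way round below 0.17 rad and z of ring_block in the frame of stand between 0.031 and 0.039 m and angle between ring_block's own z axis and vertical below 0.07 rad), for 0.2 s.
At the end, for the whole second after the job is handed in: Arm resting on the ring block (0.27 to 0.42 rad, over 0.5 N); block still, flat on the upper board (within 4 mm in height, 0.07 rad tilt); block and both boards within 12 mm of the stand's middle along its x and y and 0.17 rad of its length (either way round), boards flat in their pile (value of joint lever between 0.27 and 0.42 rad and contact force between stand and ring_block above 0.5 N and linear speed of ring_block below 0.01 m/s and x of ring_block in the frame of stand between -0.012 and 0.012 m and y of ring_block in the frame of stand between -0.012 and 0.012 m and angle between the x axis of each of ring_block, board_low, board_top and the x axis of stand, either way round below 0.17 rad and z of ring_block in the frame of stand between 0.031 and 0.039 m and angle between ring_block's own z axis and vertical below 0.07 rad and x of board_low in the frame of stand between -0.012 and 0.012 m and y of board_low in the frame of stand between -0.012 and 0.012 m and z of board_low in the frame of stand between 0.011 and 0.019 m and x of board_top in the frame of stand between -0.012 and 0.012 m and y of board_top in the frame of stand between -0.012 and 0.012 m and z of board_top in the frame of stand between 0.021 and 0.029 m); the robot touches nothing.
It fails at once if the arm slams: it swings shut faster than 4 rad/s (velocity of joint lever below -4 rad/s).
It fails at once if the jar is moved more than 25 mm (distance of jar from where it was at the start of the episode above 0.025 m).
It fails at once if the roller is moved more than 25 mm (distance of roller from where it was at the start of the episode above 0.025 m).
It fails at once if the incense plate is moved more than 25 mm (distance of incense_plate from where it was at the start of the episode above 0.025 m).
It also fails if it takes over 64 s, if anything falls off the work surface, if the arm or the gripper's body presses on something with over 40 N, if the wrist force passes 120 N, or if a joint passes its speed limit or range.

ROBOT

A 6-joint arm with a two-finger parallel gripper is mounted at the origin on the work surface. World frame = base frame: x ahead of the robot, y to its left, z up, the work surface at z = 0. Lengths are in m, angles in rad, forces in N, time in s.
With the tool pointing down it reaches from about 0.35 to 0.975 m from the base axis. Payload 4.9 kg.
Tool frame: the origin (TCP) lies midway between the tips of the shut fingers; the grasp point (between the pads) lies 19 mm behind it (ctrl.hold_point_z is the z of the grasp point in the tool frame, in m); z points along the fingers, y is the line along which they close (so a half turn about z gives the same grasp; the last joint's range is limited). The gripper opens to 85 mm and grips with 20 to 120 N. Pads are 22 mm wide; open, the fingers measure 114 mm over their backs; the gripper's body (76 mm by 85 mm) begins 54 mm behind the grasp point. The pads swing forward as they close: fully open they stand 13 mm farther back than shut.
Start: joints at [1.174, 0.053, 1.613, -0, 1.476, -0.119], TCP at [0.171, 0.601, 0.231] pointing down, gripper open.
Joint ranges: [-3.01, 3.01], [-1.01, 2.22], [0.06, 2.58], [-1.02, 4.17], [0.09, 2.62], [-3.14, 3.14]. Speed limits (rad/s): [2.57, 2.57, 3.14, 3.14, 3.14, 3.14].

INTERFACE

Orientations are given as a unit quaternion [w, x, y, z].
In Python, from plant import ctrl gives the robot as it stands.
- The arm moves only by the tool carry_out, never from a script. Its argument "plan" is a list of rows, each a list of 7 numbers: the shift along the world's x, y, z in mm, then the turn, a rotation vector about the world's x, y, z in degrees, then the opening, from 0 (shut) to 1 (fully open). In form: [[x, y, z, ax, ay, az, claw], ...]. A call has 1 to 5 rows; each row shifts and turns the commanded pose from where the row before left it; what a row does not reach is not made up. A row lasts 1/8 s, in which the tool goes at most 62.5 mm and 10.7 degrees, less where a joint would pass 70% of its speed; a pose out of reach is approached as far as the arm can. A call is refused whole if a number of a shift passes 62.5 or a number of a turn 10.7, either way. A call with a gripper value outside its range is refused whole. The fingers move at their own pace and stop on an object; "squeeze" is the grip in N (left out, the last holds). Time passes only in rows, so rows that do not move let the fingers close. It gives the time, the measured TCP pose, the force, the opening and the grip force at its end, in the units of the state.
- ctrl.sense(): the state, without advancing time (a new reading comes with each control period).
- ctrl.read_camera(name): name is "scene" or "top" or "wrist"; returns the picture (384x512x3 uint8, blue, green, red); there is no depth.
- ctrl.camera_params(name): a dict with "camera_matrix" (3x3 intrinsics, pixels), "k1" (the pictures are not rectified: a ray, as slopes to the right and down, at radius r is drawn at 1 + k1 r^2 times it, then the intrinsics apply), "view" (4x4, takes a point from world to camera coordinates). Camera axes: x right, y down, z forward; pixel columns grow to the right and rows downward; lengths in m; the calibration is good to about 2 mm. A picture is of the moment at which its call begins: read the wrist's pose just before it. camera_params takes no time and is no camera call; for the wrist camera it gives the pose at the moment of the call.
- ctrl.job_done(): hands the job in; it is judged then, once.
The state is a dict: "clock": time; "joint_pos": joint angles; "qd": joint speeds; "tau": joint torques, N m; "ee_pos": TCP position; "tool_rot": TCP orientation; "ft_force": force on the tool from outside, world axes, zero at the start; "wrist_torque": the same for the moment, N m; "opening": finger opening in m; "grip_force": force on a finger pad.
Only numpy, scipy, OpenCV 4.12 (cv2) and the standard library are available. Lean on these libraries where they do the work, as an engineer would, in place of code of your own. Each camera call takes 0.05 s, during which the arm holds its last target. There are 200 camera calls.

## Working session

There is one attempt and no reset: what is moved stays moved. The work goes in short steps, Python scripts to look and compute and a tool call to move; the robot and the scene stay as the last step left them, time stands still between calls to the robot, and variables do not carry over. Pictures are saved under pics/ and viewed, at most 10 in all, crops included, and the job is handed in when it is done.

Besides the shell and the picture viewer there is one more tool, called as name([rows], argument=value, ...), one row to a line, values as JSON. carry_out: Moves the arm, as the interface text tells. Its arguments: {"type":"object","properties":{"plan":{"type":"array","items":{"type":"array","items":{"type":"number"}}},"squeeze":{"type":"number"}},"required":["plan"]}

```bash
ls; mkdir -p pics
cat > h.py <<'E'
import numpy as np, cv2
from plant import ctrl
def ray(name,u,v,P=None):
    P=P or ctrl.camera_params(name); K=np.array(P["camera_matrix"]);V=np.array(P["view"])
    d=np.array([(u-K[0,2])/K[0,0],(v-K[1,2])/K[1,1]]); s=d.copy()
    for _ in range(20): s=d/(1+P["k1"]*(s@s))
    R=V[:3,:3]; return -R.T@V[:3,3], R.T@np.array([s[0],s[1],1])
def onz(name,u,v,z,P=None):
    o,d=ray(name,u,v,P); return o+d*(z-o[2])/d[2]
def proj(name,p,P=None):
    P=P or ctrl.camera_params(name); K=np.array(P["camera_matrix"]);V=np.array(P["view"])
    c=V[:3,:3]@np.array(p)+V[:3,3]; s=c[:2]/c[2]; s=s*(1+P["k1"]*(s@s)); return K[:2,:2]@s+K[:2,2]
E
python3 - <<'E'
from h import *
a=ctrl.read_camera("top");b=ctrl.read_camera("scene")
cv2.imwrite("pics/top.png",a);cv2.imwrite("pics/scene.png",b)
cv2.imwrite("pics/t1.png",cv2.resize(a,(800,600)))
for n in("top","scene","wrist"):print(n,ctrl.camera_params(n))
print(ctrl.sense(),ctrl.hold_point_z)
E
```

```text
pics
top {'camera_matrix': array([[437.16503   ,   0.        , 249.30507229],
       [  0.        , 437.16503   , 193.84098758],
       [  0.        ,   0.        ,   1.        ]]), 'k1': 0.024533950050906524, 'view': array([[ 2.84153165e-02, -9.99591886e-01,  2.93779052e-03,
        -5.48902482e-02],
       [-9.94682223e-01, -2.85665648e-02, -9.89506242e-02,
         5.00632493e-01],
       [ 9.89941637e-02, -1.10454694e-04, -9.95088008e-01,
         1.22788139e+00],
       [ 0.00000000e+00,  0.00000000e+00,  0.00000000e+00,
         1.00000000e+00]])}
scene {'camera_matrix': array([[348.55709673,   0.        , 256.43528611],
       [  0.        , 348.55709673, 195.36243629],
       [  0.        ,   0.        ,   1.        ]]), 'k1': 0.023020270292357675, 'view': array([[ 0.37613828,  0.92656097, -0.00217985, -0.15605817],
       [ 0.59007811, -0.24135527, -0.77042551, -0.24002552],
       [-0.71437233,  0.28850025, -0.6375263 ,  1.20702905],
       [ 0.        ,  0.        ,  0.        ,  1.        ]])}
wrist {'camera_matrix': array([[316.1530363 ,   0.        , 255.15375823],
    
[... 376 characters left out ...]
 ]])}
{'clock': 0.1, 'joint_pos': array([ 1.17398801e+00,  5.32924191e-02,  1.61413138e+00, -3.75839975e-05,
        1.47599081e+00, -1.19019521e-01]), 'qd': array([ 0.00034518, -0.00232044, -0.00182922, -0.00078615,  0.0016061 ,
       -0.00143665]), 'tau': array([-1.88955996e-04, -3.94905603e+01, -3.71363497e+01, -1.10924939e-04,
        3.93683498e-03,  1.51308274e-05]), 'ee_pos': array([0.17120059, 0.60052198, 0.2302001 ]), 'tool_rot': array([-2.14270039e-04,  1.38446408e-01,  9.90369508e-01, -8.85616306e-04]), 'ft_force': array([0.0452733 , 0.08768544, 0.98940511]), 'wrist_torque': array([ 0.03977147,  0.04818799, -0.04569312]), 'grip_force': 0.0, 'opening': 0.08544037537658895} -0.0187
```

View pics/t1.png

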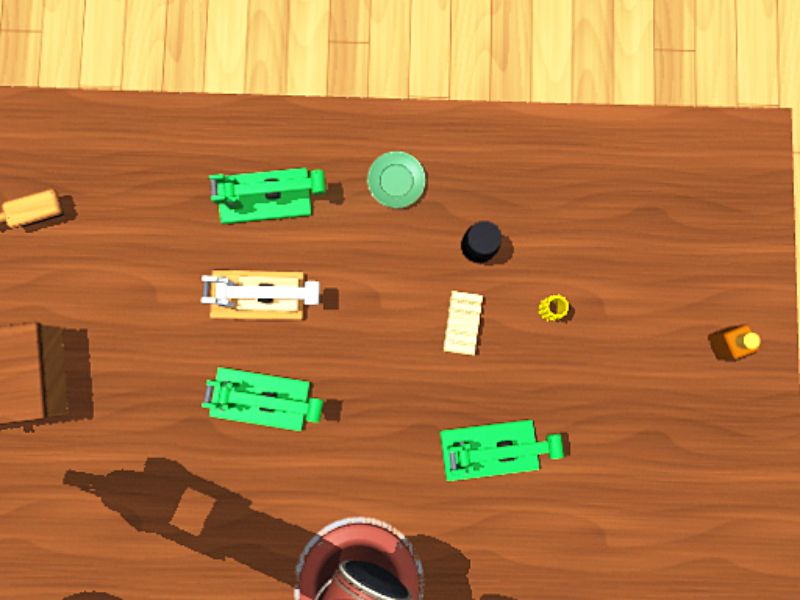

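View pics/scene.png

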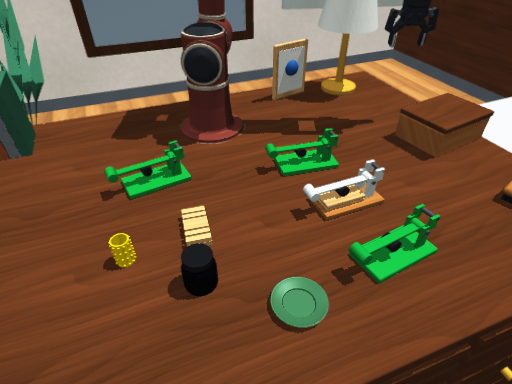

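The top view shows the wooden stand at about (258,295) in the 800x600 picture. Its hinge is to the left (world +y) and its knob is at (313,292). The ring block is at (464,323), and the plate, jar and roller are at (397,180), (482,242) and (554,308). Next I measure the stand and the block.

Run:
```python
from h import *
a=cv2.imread("pics/top.png");h=cv2.cvtColor(a,cv2.COLOR_BGR2HSV)
P=ctrl.camera_params("top")
def blobs(m,z,tag,roi):
    k=np.zeros_like(m);x0,y0,x1,y1=roi;k[y0:y1,x0:x1]=m[y0:y1,x0:x1]
    cs,_=cv2.findContours(k,cv2.RETR_EXTERNAL,cv2.CHAIN_APPROX_NONE)
    c=max(cs,key=cv2.contourArea); q=cv2.convexHull(c)
    pts=np.array([onz("top",u,v,z,P)[:2] for u,v in q[:,0]],np.float32)*1000
    r=cv2.minAreaRect(pts);print(tag,r,cv2.boundingRect(c))
    print(cv2.boxPoints(r).round(1).tolist())
light=cv2.inRange(h,(8,40,150),(28,255,255))
blobs(light,.026,"block",(275,175,325,235))
base=cv2.inRange(h,(8,60,120),(28,255,255))
wh=cv2.inRange(h,(0,0,120),(180,45,255))
blobs(base|wh,.015,"standall",(120,165,220,215))
blobs(base,.015,"base",(120,165,197,215))
blobs(wh,.07,"arm",(120,165,215,215))
for n,(u,v) in dict(plate=(397,180),jar=(482,242),roller=(554,308)).items(): print(n,onz("top",u*.64,v*.64,.02,P))
c=a[160:240,120:340];cv2.imwrite("pics/c.png",cv2.resize(c,None,fx=3.6,fy=3.6,interpolation=cv2.INTER_CUBIC))
```

```text
block ((475.99810791015625, -185.17803955078125), (169.79615783691406, 140.84095764160156), 1.2910720109939575) (275, 175, 50, 60)
[[389.5, -116.69999694824219], [392.70001220703125, -257.5], [562.5, -253.6999969482422], [559.2999877929688, -112.9000015258789]]
standall ((509.2366638183594, 190.64816284179688), (142.46295166015625, 287.53131103515625), 1.6904484033584595) (120, 165, 100, 50)
[[433.79998779296875, 332.20001220703125], [442.29998779296875, 44.79999923706055], [584.7000122070312, 49.0], [576.2000122070312, 336.5]]
base ((508.3002624511719, 223.65821838378906), (142.4062957763672, 221.47250366210938), 1.6953593492507935) (120, 165, 77, 50)
[[433.8999938964844, 332.20001220703125], [440.3999938964844, 110.9000015258789], [582.7000122070312, 115.0999984741211], [576.2000122070312, 336.5]]
arm ((509.7336730957031, 190.09158325195312), (207.716064453125, 50.786216735839844), 88.41435241699219) (129, 176, 76, 20)
[[481.5, 87.0], [532.2000122070312, 85.5999984741211], [538.0, 293.20001220703125], [487.20001220703125, 294.6000061035156]]
plate [ 0.73412033 -0.04796766  0.02      ]
jar [ 0.62099161 -0.20899782  0.02      ]
roller [ 0.50170242 -0.34309488  0.02      ]
```

View pics/c.png

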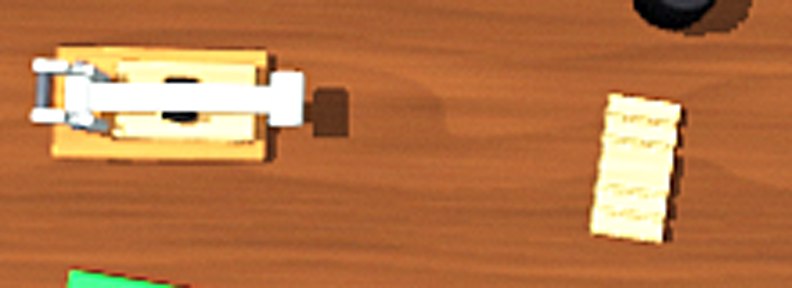

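The crop shows the base outline at about (55..268, 45..160), the knob at (287,98) and the block with corners near (610,93), (682,102), (662,243) and (590,232). My masks also caught the table, so I tighten them.

```bash
cat > m.py <<'E'
from h import *
def blob(m,z,tag,roi,name,P):
    k=np.zeros_like(m);x0,y0,x1,y1=roi;k[y0:y1,x0:x1]=m[y0:y1,x0:x1]
    cs,_=cv2.findContours(k,cv2.RETR_EXTERNAL,cv2.CHAIN_APPROX_NONE)
    c=max(cs,key=cv2.contourArea)
    # half-pixel dilation ignored
    pts=np.array([onz(name,u,v,z,P)[:2] for u,v in c[:,0]],np.float32)*1000
    r=cv2.minAreaRect(pts);print(tag,np.round(r[0],1),np.round(r[1],1),round(r[2],1),cv2.boundingRect(c))
    return r
E
python3 - <<'E'
from m import *
a=cv2.imread("pics/top.png");h=cv2.cvtColor(a,cv2.COLOR_BGR2HSV)
P=ctrl.camera_params("top")
b=cv2.inRange(h,(8,30,190),(35,255,255));w=cv2.inRange(h,(0,0,150),(180,35,255))
blob(b,.026,"block",(275,175,325,235),"top",P)
blob(b|w,.015,"base",(134,165,195,215),"top",P)
blob(w,.062,"knob",(195,165,215,215),"top",P)
blob(w,.07,"armstrip",(150,165,192,215),"top",P)
cs,_=cv2.findContours(cv2.inRange(h,(8,80,190),(35,255,255)),cv2.RETR_EXTERNAL,cv2.CHAIN_APPROX_NONE)
for u,v in [(55,45),(52,158),(268,160),(268,50)]: print(onz("top",120+u/3.6,160+v/3.6,.015,P))
print("knob",onz("top",120+287/3.6,160+98/3.6,.07,P))
print("wristview of knob",proj("wrist",(.51,.1,.062)))
E
```

```text
block [ 469.5 -174.4] [ 58.9 113.8] 84.1 (284, 186, 25, 42)
base [511.6 206.4] [ 90.1 173.8] 1.6 (134, 173, 61, 32)
knob [513.4  99.9] [39.4 22.3] 2.2 (195, 180, 9, 15)
armstrip [511.6 177.7] [ 19.5 113.4] 1.7 (150, 183, 42, 8)
[0.55557331 0.29120746 0.015     ]
[0.46448605 0.28867281 0.015     ]
[0.46777811 0.11645564 0.015     ]
[0.55652506 0.12007508 0.015     ]
knob [0.51195535 0.0969701  0.07      ]
wristview of knob [ 13.11138112 455.11106702]
```

carry_out([
  [34,-50,-6,0,0,-7.2,1],
  [34,-50,-6,0,0,-7.2,1],
  [34,-50,-6,0,0,-7.2,1],
  [34,-50,-6,0,0,-7.2,1],
  [34,-50,-6,0,0,-7.2,1],
])

```text
clock: 0.72
ee_pos: [0.3419, 0.3492, 0.2007]
tool_rot: [-0.0, 0.439, 0.898, -0.0]
ft_force: [1.2, -0.1, -0.5]
opening: 0.0856
grip_force: 0.0
```

carry_out([
  [34,-50,-6,0,0,-7.2,1],
  [34,-50,-6,0,0,-7.2,1],
  [34,-50,-6,0,0,-7.2,1],
  [34,-50,-6,0,0,-7.2,1],
  [34,-50,-6,0,0,-7.2,1],
])

```text
clock: 1.35
ee_pos: [0.512, 0.0992, 0.1708]
tool_rot: [-0.0, 0.696, 0.718, 0.0]
ft_force: [0.6, 0.8, -0.9]
opening: 0.0854
grip_force: 0.0
```

```bash
cat > look.py <<'E'
from h import *
import sys
s=ctrl.sense();P=ctrl.camera_params("wrist");a=ctrl.read_camera("wrist")
cv2.imwrite(f"pics/{sys.argv[1]}.png",a)
import pickle;pickle.dump(P,open(f"pics/{sys.argv[1]}.pkl","wb"))
q=s["tool_rot"];R=np.array([[1-2*(q[2]**2+q[3]**2),2*(q[1]*q[2]-q[0]*q[3])],[2*(q[1]*q[2]+q[0]*q[3]),1-2*(q[1]**2+q[3]**2)]])
print(s["clock"],s["ee_pos"].round(4),"tool y angle",np.degrees(np.arctan2(R[1,1],R[0,1])).round(1),s["opening"],s["ft_force"].round(2),s["joint_pos"].round(2))
E
python3 look.py w1; python3 -c "
from h import *
print('knob expected',proj('wrist',(.5145,.099,.062)), proj('wrist',(.5122,.184,.015)))"
```

```text
1.35 [0.512  0.0992 0.1708] tool y angle 1.8 0.08543301639934506 [ 0.63  0.82 -0.94] [ 0.05 -0.15  1.91  0.    1.38  0.02]
knob expected [256.56285169 180.85695122] [255.98800391  75.1414163 ]
```

View pics/w1.png

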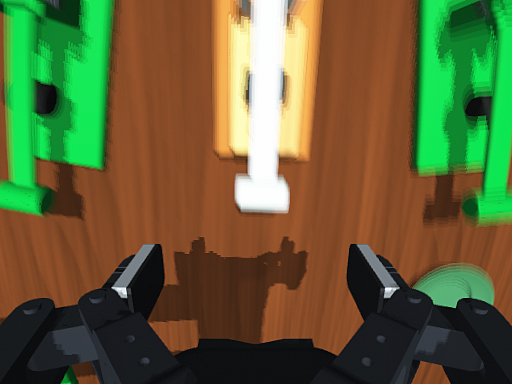

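The wrist view is slightly motion-blurred. It shows the knob at about (262,193) and the base front edge at row 157. I take a still picture and compute the knob and base from it.

```bash
python3 look.py w2
python3 - <<'E'
from m import *
import pickle
a=cv2.imread("pics/w2.png");P=pickle.load(open("pics/w2.pkl","rb"));h=cv2.cvtColor(a,cv2.COLOR_BGR2HSV)
w=cv2.inRange(h,(0,0,150),(180,40,255));b=cv2.inRange(h,(8,30,190),(35,255,255))
ys,xs=np.where(w[100:240,200:330]);ys+=100;xs+=200
wid={y:(xs[ys==y].min(),xs[ys==y].max()) for y in np.unique(ys)}
print([(int(y),int(v[0]),int(v[1])) for y,v in wid.items()][::5], ys.max())
blob(b|w,.015,"base",(190,0,340,168),"wrist",P)
k=[y for y,v in wid.items() if v[1]-v[0]>42]
l=np.mean([wid[y][0] for y in k]);r=np.mean([wid[y][1] for y in k])
print(k[0],k[-1],l,r,onz("wrist",(l+r)/2,(k[0]+k[-1])/2,.07,P))
ys,xs=np.where(b[120:200]);print("base front row",ys.max()+120,onz("wrist",230,ys.max()+120,.015,P),onz("wrist",300,ys.max()+120,.015,P))
E
```

```text
1.4 [0.5148 0.0936 0.1702] tool y angle 1.4 0.08518657731588948 [ 0.03 -4.97 -0.92] [ 0.04 -0.15  1.91 -0.    1.38  0.02]
[(100, 243, 269), (105, 243, 268), (110, 243, 268), (115, 243, 268), (120, 243, 268), (125, 243, 268), (130, 243, 268), (135, 243, 268), (140, 243, 268), (145, 243, 268), (150, 243, 268), (155, 243, 267), (160, 243, 267), (165, 233, 267), (170, 230, 280), (175, 230, 280), (180, 230, 280), (185, 230, 280), (190, 230, 280), (195, 231, 279)] 196
base [512.5 173. ] [ 87.8 146.8] 0.6 (206, 0, 103, 168)
166 195 230.2 279.6666666666667 [0.5130883  0.10147615 0.07      ]
base front row 144 [0.48914795 0.12155643 0.015     ] [0.55532235 0.12312403 0.015     ]
```

carry_out([
  [2,0,-42,0,0,0,1],
  [0,0,-42,0,0,0,1],
  [0,0,-42,0,0,0,1],
  [0,0,0,0,0,0,1],
  [0,0,0,0,0,0,0.3],
], squeeze=25)

```text
clock: 2.08
ee_pos: [0.5142, 0.1014, 0.0467]
tool_rot: [0.001, 0.694, 0.72, 0.001]
ft_force: [0.5, 0.8, 0.3]
opening: 0.0702
grip_force: 0.0
```

carry_out([
  [0,0,0,0,0,0,0.3],
  [0,0,0,0,0,0,0.2],
  [0,0,0,0,0,0,0.2],
])

```text
clock: 2.45
ee_pos: [0.5151, 0.1012, 0.0476]
tool_rot: [0.001, 0.694, 0.72, 0.001]
ft_force: [0.1, 0.5, 6.6]
opening: 0.0396
grip_force: 28.2
```

Run:
```python
import numpy as np
th=np.r_[np.linspace(0,1.8,16)]
p=np.c_[ -160*np.cos(th),160*np.sin(th)]
print(np.diff(p,axis=0).round(1).tolist())
```

```text
[[1.2, 19.2], [3.4, 18.9], [5.7, 18.3], [7.8, 17.5], [9.9, 16.5], [11.8, 15.2], [13.5, 13.6], [15.0, 11.9], [16.4, 10.0], [17.4, 8.0], [18.3, 5.9], [18.8, 3.6], [19.1, 1.4], [19.2, -0.9], [18.9, -3.2]]
```

carry_out([
  [0,1,19,0,0,0,0.2],
  [0,3,19,0,0,0,0.2],
  [0,6,18,0,0,0,0.2],
  [0,8,18,0,0,0,0.2],
  [-1,10,17,0,0,0,0.2],
])

```text
clock: 3.08
ee_pos: [0.5146, 0.13, 0.1374]
tool_rot: [0.002, 0.694, 0.72, 0.003]
ft_force: [12.5, 5.3, -7.1]
opening: 0.0395
grip_force: 26.3
```

carry_out([
  [0,12,15,0,0,0,0.2],
  [0,13,14,0,0,0,0.2],
  [-1,15,12,0,0,0,0.2],
  [0,16,10,0,0,0,0.2],
  [0,17,8,0,0,0,0.2],
])

```text
clock: 3.7
ee_pos: [0.5138, 0.2022, 0.1958]
tool_rot: [0.003, 0.694, 0.72, 0.002]
ft_force: [11.6, 0.9, -8.4]
opening: 0.0402
grip_force: 26.2
```

carry_out([
  [1,18,6,0,0,0,0.2],
  [1,19,4,0,0,0,0.2],
  [0,19,1,0,0,0,0.2],
  [0,19,-1,0,0,0,0.2],
  [0,19,-3,0,0,0,0.2],
])

```text
clock: 4.32
ee_pos: [0.5128, 0.2975, 0.2024]
tool_rot: [-0.0, 0.694, 0.72, -0.0]
ft_force: [-2.4, -0.7, 0.5]
opening: 0.0395
grip_force: 25.4
```

carry_out([
  [0,0,0,0,0,0,0.2],
  [0,0,0,0,0,0,0.2],
])

```text
clock: 4.58
ee_pos: [0.5128, 0.2967, 0.2025]
tool_rot: [-0.001, 0.694, 0.72, 0.0]
ft_force: [-4.7, 1.5, 5.3]
opening: 0.0395
grip_force: 25.8
```

```bash
python3 look.py w3; python3 -c "
from h import *
a=ctrl.read_camera('scene');cv2.imwrite('pics/s3.png',cv2.resize(a[20:300,200:480],(560,560)))"
```

```text
4.575 [0.5128 0.2967 0.2025] tool y angle 2.1 0.03950542175516467 [-4.7   1.54  5.33] [ 0.4  -0.    1.72  0.    1.43  0.36]
```

View pics/s3.png

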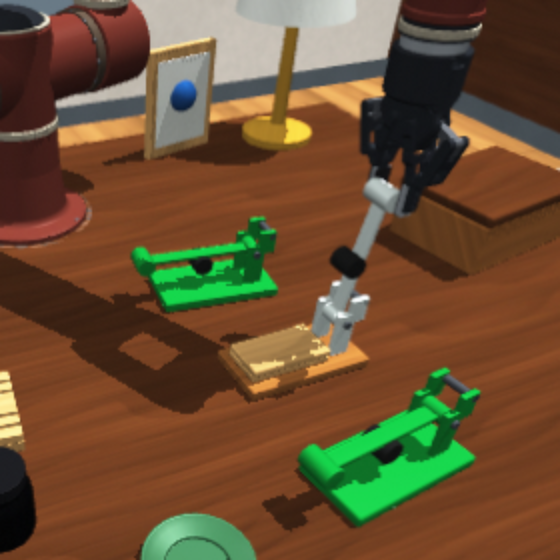

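The scene picture shows the arm leaning back, with the knob at (383,192) in the crop between the fingers and the foot at (348,262). I release it and rise.

carry_out([
  [0,2,0,0,0,0,0.8],
  [0,0,0,0,0,0,1],
  [0,0,0,0,0,0,1],
  [0,0,20,0,0,0,1],
  [0,0,30,0,0,0,1],
])

```text
clock: 5.3
ee_pos: [0.5131, 0.2977, 0.253]
tool_rot: [-0.0, 0.694, 0.72, -0.001]
ft_force: [0.2, 0.1, 0.3]
opening: 0.0855
grip_force: 0.0
```

carry_out([
  [0,0,30,0,0,0,1],
  [0,0,0,0,0,0,1],
])

```text
clock: 5.55
ee_pos: [0.5152, 0.2987, 0.2876]
tool_rot: [0.002, 0.694, 0.72, 0.004]
ft_force: [0.4, 0.2, 0.4]
opening: 0.0854
grip_force: 0.0
```

```bash
python3 look.py w4
python3 - <<'E'
from h import *
import pickle
t=cv2.imread("pics/top.png")
a=cv2.imread("pics/w4.png");P=pickle.load(open("pics/w4.pkl","rb"))
b=ctrl.read_camera("scene")
cv2.imwrite("pics/v4.png",np.hstack([a[:, :400],cv2.resize(b[20:276,240:496],(384,384))]))
for th in(1.85,0): print(th,proj("wrist",(.511,.185+.075-.16*np.cos(th),.062+.16*np.sin(th)),P))
E
```

```text
5.55 [0.5152 0.2987 0.2876] tool y angle 2.1 0.08543839782077463 [0.41 0.16 0.35] [ 0.4  -0.05  1.62 -0.    1.56  0.36]
1.85 [250.8360746  195.12846329]
0 [246.60788374 302.6380968 ]
```

View pics/v4.png

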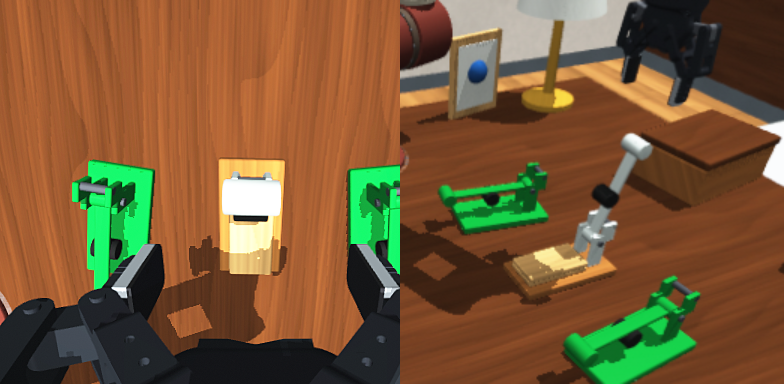

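The wrist view shows the knob at (251,197), close to the predicted (251,195), so the arm rests at 1.85. The gripper is clear of it. I move to the block.

carry_out([
  [-4,-47,0,0,0,8.2,1],
  [-4,-47,0,0,0,8.2,1],
  [-4,-47,-10,0,0,8.2,1],
  [-4,-47,-15,0,0,8.2,1],
  [-4,-47,-15,0,0,8.2,1],
])

```text
clock: 6.28
ee_pos: [0.4923, 0.0616, 0.2402]
tool_rot: [-0.001, 0.396, 0.918, -0.001]
ft_force: [0.2, 0.6, 0.0]
opening: 0.0853
grip_force: 0.0
```

carry_out([
  [-4,-47,-15,0,0,8.2,1],
  [-4,-47,-15,0,0,8.2,1],
  [-5,-48,-20,0,0,8.2,1],
  [-5,-48,-20,0,0,8.2,1],
  [-5,-48,-20,0,0,8.2,1],
])

```text
clock: 6.9
ee_pos: [0.469, -0.176, 0.1501]
tool_rot: [-0.001, 0.049, 0.999, 0.001]
ft_force: [-0.1, 0.1, -0.2]
opening: 0.0855
grip_force: 0.0
```

carry_out([
  [0,0,0,0,0,0,1],
  [0,0,0,0,0,0,1],
])

```text
clock: 7.15
ee_pos: [0.4698, -0.1745, 0.1513]
tool_rot: [-0.001, 0.052, 0.999, 0.001]
ft_force: [0.6, 0.2, 0.5]
opening: 0.0855
grip_force: 0.0
```

```bash
python3 look.py w5
python3 - <<'E'
from m import *
import pickle
a=cv2.imread("pics/w5.png");P=pickle.load(open("pics/w5.pkl","rb"));h=cv2.cvtColor(a,cv2.COLOR_BGR2HSV)
u,v=proj("wrist",(.469,-.174,.026),P);print(u,v)
b=cv2.inRange(h,(12,25,170),(35,200,255))
r=blob(b,.026,"block",(170,40,345,345),"wrist",P)
cv2.imwrite("pics/v5.png",np.hstack([a,cv2.cvtColor(b,cv2.COLOR_GRAY2BGR)[:,150:400]]))
E
```

```text
7.15 [ 0.4698 -0.1745  0.1513] tool y angle 84.0 0.08553671963712202 [0.61 0.19 0.45] [-0.5  -0.18  1.97  0.    1.35 -1.97]
255.19679442458676 182.65666557214837
block [ 497.1 -182.1] [173.9 287. ] 88.7 (170, 40, 175, 300)
```

View pics/v5.png

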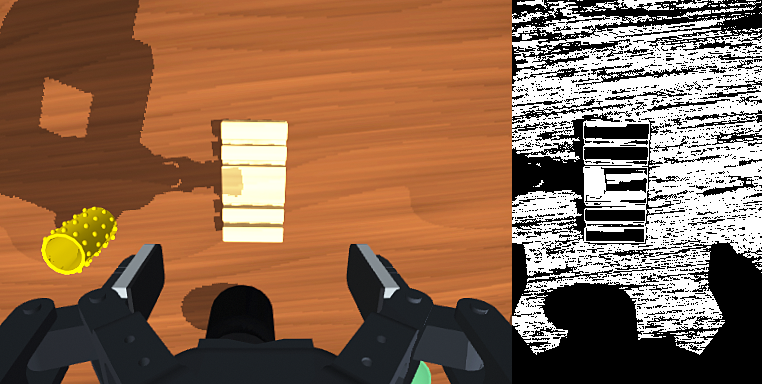

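The block is at (219–288, 121–242), centred on (253.5,182) and within 2 px of where I predicted it below the tool. Nothing is in the fingers' way: the roller is at (80,240), and the jar is behind the palm about 75 mm clear. I descend.

carry_out([
  [0,0,-45,0,0,0,1],
  [0,0,-45,0,0,0,1],
  [0,0,-40,0,0,0,1],
  [0,0,-17,0,0,0,1],
  [0,0,0,0,0,0,1],
])

```text
clock: 7.82
ee_pos: [0.4702, -0.1741, 0.0049]
tool_rot: [-0.001, 0.051, 0.999, 0.0]
ft_force: [0.8, 0.3, -0.4]
opening: 0.0856
grip_force: 0.0
```

Run:
```python
from h import *
import pickle
P=pickle.load(open("pics/w5.pkl","rb"))
p=[onz("wrist",u,v,.026,P)*1000 for u,v in[(221,121),(288,122),(284,242),(222,242)]]
print(np.round(p,1),np.mean(p,axis=0).round(1),ctrl.sense()["ee_pos"])
```

```text
[[ 412.9 -196.8   26. ]
 [ 419.6 -141.2   26. ]
 [ 529.1 -153.2   26. ]
 [ 523.  -210.9   26. ]] [ 471.1 -175.5   26. ] [ 0.47017442 -0.17406138  0.00488288]
```

carry_out([
  [0,-1,-3,0,0,-0.6,1],
  [0,0,0,0,0,0,0.5],
  [0,0,0,0,0,0,0.4],
  [0,0,0,0,0,0,0.4],
  [0,0,0,0,0,0,0.4],
], squeeze=40)

```text
clock: 8.45
ee_pos: [0.4714, -0.1766, 0.0037]
tool_rot: [0.001, 0.057, 0.998, -0.0]
ft_force: [-1.2, 0.2, 6.1]
opening: 0.0554
grip_force: 44.2
```

carry_out([
  [0,0,0,0,0,0,0.4],
  [0,0,0,0,0,0,0.4],
  [0,0,20,0,0,0,0.4],
  [0,0,30,0,0,0,0.4],
  [0,0,0,0,0,0,0.4],
])

```text
clock: 9.07
ee_pos: [0.4721, -0.177, 0.0545]
tool_rot: [0.002, 0.057, 0.998, -0.001]
ft_force: [0.4, -0.4, -1.9]
opening: 0.055
grip_force: 43.5
```

carry_out([
  [0,0,35,0,0,0,0.4],
  [4,30,20,0,0,-8.2,0.4],
  [4,36,0,0,0,-8.2,0.4],
  [4,36,0,0,0,-8.2,0.4],
  [4,36,0,0,0,-8.2,0.4],
])

```text
clock: 9.7
ee_pos: [0.4855, -0.0367, 0.1055]
tool_rot: [-0.001, 0.339, 0.941, -0.0]
ft_force: [-0.2, 0.4, -0.9]
opening: 0.0553
grip_force: 43.4
```

carry_out([
  [4,36,0,0,0,-8.2,0.4],
  [4,36,0,0,0,-8.2,0.4],
  [4,36,0,0,0,-8.2,0.4],
  [4,36,0,0,0,-8.2,0.4],
  [4,36,0,0,0,-8.2,0.4],
])

```text
clock: 10.32
ee_pos: [0.5054, 0.143, 0.1053]
tool_rot: [-0.001, 0.647, 0.763, -0.001]
ft_force: [0.2, 0.3, -0.4]
opening: 0.0552
grip_force: 43.4
```

carry_out([
  [4,36,0,0,0,-8.2,0.4],
  [0,7,0,0,0,0,0.4],
  [0,0,0,0,0,0,0.4],
  [0,0,0,0,0,0,0.4],
])

```text
clock: 10.82
ee_pos: [0.51, 0.1841, 0.1066]
tool_rot: [-0.0, 0.698, 0.716, -0.001]
ft_force: [0.9, -0.5, -0.9]
opening: 0.055
grip_force: 43.4
```

```bash
python3 look.py w6; python3 -c "
from h import *
import pickle
P=pickle.load(open('pics/w6.pkl','rb'))
a=cv2.imread('pics/w6.png');b=ctrl.read_camera('scene')
cv2.imwrite('pics/v6.png',np.hstack([a[:,100:420],cv2.resize(b[20:276,240:496],(384,384))]))
for p in [(-.055,-.03,.035),(-.055,.03,.035),(-.063,-.045,.015),(-.063,.045,.015)]:
  c,s=np.cos(np.radians(91.5)),np.sin(np.radians(91.5))
  print(proj('wrist',(.5127+c*p[0]-s*p[1],.185+s*p[0]+c*p[1],p[2]),P).round(1)-[100,0])
"
```

```text
10.825 [0.51   0.1841 0.1066] tool y angle 1.5 0.05504057463886684 [ 0.9  -0.51 -0.91] [ 0.21 -0.03  1.91 -0.    1.26  0.18]
[199.6 268.4]
[121.8 268.6]
[213.9 264.2]
[106.7 264.4]
```

View pics/v6.png

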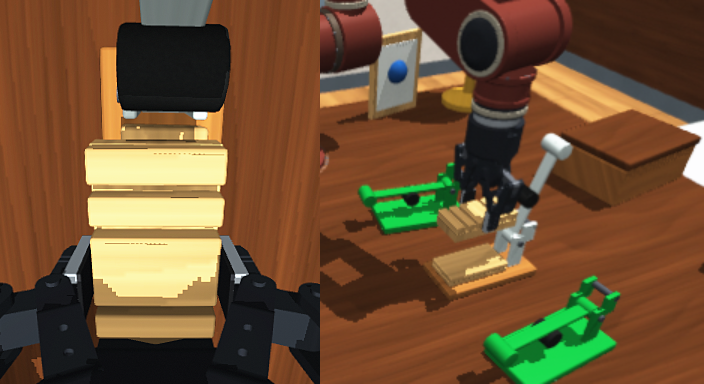

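The view shows the block held level with its far end at crop row 148 (columns 85–228). The boards' far end is behind it at about (122–207,127), the base edges are at columns 102 and 222, and the foot is at (174,65). I work out the alignment and clearance.

Run:
```python
from h import *
import pickle
P=pickle.load(open('pics/w6.pkl','rb'));f=lambda u,v,z:(onz('wrist',u+100,v,z,P)*1000).round(1)
print('cam',ray('wrist',0,0,P)[0])
print('board',f(122,127,.035),f(207,127,.035))
print('base',f(102,60,.015),f(222,115,.015),f(102,115,.015))
print('block',f(85,148,.129),f(228,146,.129), f(97,338,.129),f(215,338,.129))
a=cv2.imread('pics/w6.png');h=cv2.cvtColor(a,cv2.COLOR_BGR2HSV)
m=cv2.inRange(h,(8,60,170),(30,255,255))
for r in (115,120,124,128,132,136): 
    print(r,a[r,190:330:7].tolist() if r==128 else '')
t=ctrl.read_camera('top');cv2.imwrite('pics/top2.png',t)
```

```text
cam [0.50662717 0.25821828 0.24953828]
board [484.9 236.7  35. ] [542.  238.2  35. ]
base [469.  280.9  15. ] [555.6 245.3  15. ] [468.4 243.1  15. ]
block [480.1 237.9 129. ] [535.1 240.  129. ] [481.9 147.8 129. ] [537.7 149.1 129. ]
115 
120 
124 
128 [[37, 73, 129], [35, 65, 124], [67, 146, 224], [78, 168, 240], [73, 161, 236], [62, 106, 143], [70, 118, 154], [99, 168, 214], [62, 106, 138], [57, 99, 130], [58, 97, 128], [56, 96, 125], [57, 96, 125], [56, 96, 126], [55, 92, 121], [116, 192, 241], [122, 201, 241], [86, 182, 247], [75, 161, 236], [31, 58, 104]]
132 
136
```

carry_out([
  [4,1,-20,0,0,0,0.4],
  [0,0,-25,0,0,0,0.4],
  [0,0,-15,0,0,0,0.4],
  [0,0,-4,0,0,0,0.4],
  [0,0,0,0,0,0,0.4],
])

```text
clock: 11.6
ee_pos: [0.5145, 0.186, 0.0432]
tool_rot: [-0.0, 0.698, 0.716, -0.0]
ft_force: [0.1, 0.6, -0.7]
opening: 0.0552
grip_force: 43.4
```

carry_out([
  [0,0,-2,0,0,0,0.4],
  [0,0,0,0,0,0,0.4],
])

```text
clock: 11.85
ee_pos: [0.5149, 0.1862, 0.042]
tool_rot: [0.0, 0.698, 0.716, 0.001]
ft_force: [0.1, 0.6, -2.0]
opening: 0.055
grip_force: 43.4
```

carry_out([
  [0,-1,-2,0,0,0,0.4],
  [0,0,0,0,0,0,0.4],
])

```text
clock: 12.1
ee_pos: [0.5143, 0.1849, 0.0393]
tool_rot: [-0.0, 0.698, 0.716, -0.0]
ft_force: [-1.1, -0.6, -2.0]
opening: 0.0555
grip_force: 43.4
```

carry_out([
  [0,0,-1,0,0,0,0.4],
  [0,0,0,0,0,0,0.4],
])

```text
clock: 12.35
ee_pos: [0.5145, 0.1851, 0.0387]
tool_rot: [0.0, 0.698, 0.716, -0.0]
ft_force: [-1.5, -0.9, 2.6]
opening: 0.0552
grip_force: 43.7
```

carry_out([
  [0,0,0,0,0,0,0.75],
  [0,0,0,0,0,0,1],
  [0,0,0,0,0,0,1],
  [0,0,20,0,0,0,1],
  [0,0,40,0,0,0,1],
])

```text
clock: 12.98
ee_pos: [0.5131, 0.1847, 0.0982]
tool_rot: [-0.001, 0.698, 0.716, -0.001]
ft_force: [0.7, 0.4, 0.0]
opening: 0.0852
grip_force: 0.0
```

carry_out([
  [0,0,50,0,0,0,1],
  [0,-20,50,0,0,0,1],
  [0,-20,50,0,0,0,1],
  [0,0,0,0,0,0,1],
  [0,0,0,0,0,0,1],
])

```text
clock: 13.6
ee_pos: [0.5143, 0.145, 0.2491]
tool_rot: [0.0, 0.698, 0.716, 0.0]
ft_force: [-0.5, 0.7, -0.5]
opening: 0.0857
grip_force: 0.0
```

```bash
python3 look.py w7; python3 -c "
from h import *
import pickle
P=pickle.load(open('pics/w7.pkl','rb'))
a=cv2.imread('pics/w7.png');b=ctrl.read_camera('scene')
cv2.imwrite('pics/v7.png',np.hstack([a[:,60:460],cv2.resize(b[20:276,240:496],(384,384))]))
print('knob pred',proj('wrist',(.5115,.304,.216),P)-[60,0])
c,s=np.cos(np.radians(91.5)),np.sin(np.radians(91.5))
for p in [(-.055,-.028,.061),(-.055,.028,.061),(.055,-.028,.061),(.055,.028,.061),(-.063,-.045,.015),(-.063,.045,.015),(.107,-.045,.015),(.107,.045,.015)]:
  print(proj('wrist',(.5127+c*p[0]-s*p[1],.185+s*p[0]+c*p[1],p[2]),P).round(1)-[60,0])
"
```

```text
13.6 [0.5143 0.145  0.2491] tool y angle 1.5 0.08574953509242812 [-0.48  0.73 -0.54] [ 0.14 -0.18  1.8   0.    1.51  0.11]
knob pred [200.65207039 -84.57983218]
[221.5 180.2]
[169.9 180.3]
[223.8  73.3]
[167.4  73.3]
[232.1 176.8]
[159.  176.9]
[236.5  26.7]
[154.4  26.7]
```

View pics/v7.png

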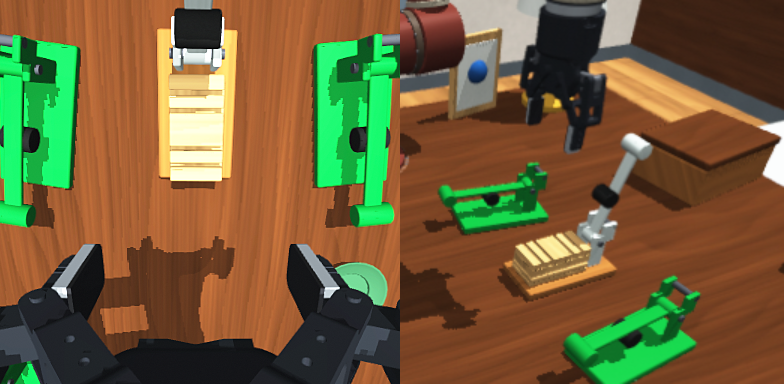

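The block's corners match the prediction: columns 170–222, rows 75–181. The arm is still open. I go over the knob.

carry_out([
  [0,30,25,0,0,0,1],
  [0,45,0,0,0,0,1],
  [-1,45,0,0,0,0,1],
  [0,39,0,0,0,0,1],
  [0,0,-10,0,0,0,1],
])

```text
clock: 14.32
ee_pos: [0.5125, 0.3063, 0.2619]
tool_rot: [-0.0, 0.696, 0.718, -0.001]
ft_force: [0.1, -0.2, -0.7]
opening: 0.0855
grip_force: 0.0
```

carry_out([
  [0,0,-30,0,0,0,1],
  [0,0,-32,0,0,0,1],
  [0,0,0,0,0,0,1],
  [0,0,0,0,0,0,1],
])

```text
clock: 14.82
ee_pos: [0.5136, 0.3036, 0.2017]
tool_rot: [0.0, 0.698, 0.716, -0.0]
ft_force: [0.1, -0.1, -0.7]
opening: 0.0853
grip_force: 0.0
```

carry_out([
  [0,0,-1,0,0,0,0.3],
  [0,0,0,0,0,0,0.2],
  [0,0,0,0,0,0,0.2],
  [0,0,0,0,0,0,0.2],
], squeeze=30)

```text
clock: 15.32
ee_pos: [0.5129, 0.3042, 0.2015]
tool_rot: [-0.0, 0.698, 0.716, -0.0]
ft_force: [-5.3, -0.9, 5.6]
opening: 0.0398
grip_force: 31.8
```

Run:
```python
import numpy as np
th=np.linspace(1.85,.36,16)
p=np.c_[ -160*np.cos(th),160*np.sin(th)]
print(np.diff(p,axis=0).round(1).tolist())
```

```text
[[-15.5, 3.6], [-15.8, 2.1], [-15.9, 0.5], [-15.8, -1.1], [-15.7, -2.7], [-15.3, -4.2], [-14.8, -5.7], [-14.2, -7.1], [-13.4, -8.5], [-12.5, -9.8], [-11.5, -11.0], [-10.3, -12.1], [-9.1, -13.0], [-7.7, -13.9], [-6.3, -14.6]]
```

carry_out([
  [-1,-15,3,0,0,0,0.2],
  [0,-16,2,0,0,0,0.2],
  [0,-16,1,0,0,0,0.2],
  [0,-16,-1,0,0,0,0.2],
  [0,-16,-3,0,0,0,0.2],
])

```text
clock: 15.95
ee_pos: [0.5138, 0.2235, 0.2034]
tool_rot: [0.001, 0.698, 0.716, 0.001]
ft_force: [4.7, 1.1, 3.6]
opening: 0.0397
grip_force: 32.6
```

carry_out([
  [1,-15,-4,0,0,0,0.2],
  [0,-15,-6,0,0,0,0.2],
  [0,-14,-7,0,0,0,0.2],
  [0,-13,-8,0,0,0,0.2],
  [0,-13,-10,0,0,0,0.2],
])

```text
clock: 16.58
ee_pos: [0.5145, 0.1528, 0.1678]
tool_rot: [0.002, 0.698, 0.716, 0.0]
ft_force: [6.4, -1.8, 3.0]
opening: 0.0393
grip_force: 34.1
```

carry_out([
  [1,-11,-11,0,0,0,0.2],
  [0,-10,-12,0,0,0,0.2],
  [0,-9,-13,0,0,0,0.2],
  [0,-8,-14,0,0,0,0.2],
  [0,-5,-12,0,0,0,0.2],
])

```text
clock: 17.2
ee_pos: [0.5149, 0.1084, 0.1051]
tool_rot: [0.002, 0.698, 0.716, -0.002]
ft_force: [3.7, -6.3, 4.7]
opening: 0.0396
grip_force: 38.3
```

carry_out([
  [0,0,0,0,0,0,0.2],
  [0,0,0,0,0,0,0.2],
])

```text
clock: 17.45
ee_pos: [0.5149, 0.1084, 0.1049]
tool_rot: [0.003, 0.698, 0.716, -0.002]
ft_force: [5.1, -8.6, 2.4]
opening: 0.0393
grip_force: 38.2
```

carry_out([
  [0,0,-2,0,0,0,0.2],
  [0,0,-1,0,0,0,0.2],
  [0,0,0,0,0,0,0.2],
])

```text
clock: 17.82
ee_pos: [0.5149, 0.1075, 0.1027]
tool_rot: [0.003, 0.698, 0.716, -0.003]
ft_force: [1.6, -13.0, 5.8]
opening: 0.0396
grip_force: 38.7
```

carry_out([
  [0,0,-1,0,0,0,0.2],
  [0,0,-1,0,0,0,0.2],
  [0,0,0,0,0,0,0.2],
])

```text
clock: 18.2
ee_pos: [0.515, 0.1069, 0.1008]
tool_rot: [0.004, 0.698, 0.716, -0.003]
ft_force: [2.3, -14.7, 7.5]
opening: 0.0394
grip_force: 39.0
```

carry_out([
  [0,-2,0,0,0,0,0.2],
  [0,0,-1,0,0,0,0.2],
  [0,0,0,0,0,0,0.2],
])

```text
clock: 18.58
ee_pos: [0.5149, 0.1064, 0.0994]
tool_rot: [0.002, 0.698, 0.716, -0.002]
ft_force: [4.2, -8.0, 4.8]
opening: 0.0394
grip_force: 38.8
```

carry_out([
  [0,0,0,0,0,0,0.8],
  [0,0,0,0,0,0,1],
  [0,0,0,0,0,0,1],
  [0,0,20,0,0,0,1],
  [0,0,40,0,0,0,1],
])

```text
clock: 19.2
ee_pos: [0.5122, 0.1099, 0.1572]
tool_rot: [-0.002, 0.698, 0.716, -0.002]
ft_force: [0.5, -1.0, -0.2]
opening: 0.0854
grip_force: 0.0
```

carry_out([
  [0,-10,50,0,0,0,1],
  [0,-20,40,0,0,0,1],
  [0,0,0,0,0,0,1],
  [0,0,0,0,0,0,1],
])

```text
clock: 19.7
ee_pos: [0.5137, 0.0802, 0.2481]
tool_rot: [-0.001, 0.698, 0.716, -0.001]
ft_force: [0.8, 0.7, -0.6]
opening: 0.0854
grip_force: 0.0
```

```bash
python3 look.py w8; python3 -c "
from h import *
import pickle
a=cv2.imread('pics/w8.png');b=ctrl.read_camera('scene')
cv2.imwrite('pics/v8.png',np.hstack([a[:,60:460],cv2.resize(b[100:228,290:418],(384,384),interpolation=cv2.INTER_CUBIC)]))
P=pickle.load(open('pics/w8.pkl','rb'))
for th in(0,.34): print('knob',proj('wrist',(.515,.26-.16*np.cos(th),.062+.16*np.sin(th)),P)-[60,0],proj('scene',(.515,.26-.16*np.cos(th),.062+.16*np.sin(th)))*3-[870,300])
"
```

```text
19.7 [0.5137 0.0802 0.2481] tool y angle 1.5 0.0853570108075123 [ 0.76  0.69 -0.56] [ 0.01 -0.21  1.83  0.    1.52 -0.01]
knob [198.44607282 148.64595694] [ 63.7053399  275.93695501]
knob [199.30436937 148.25633793] [ 81.20366037 218.66070217]
```

View pics/v8.png

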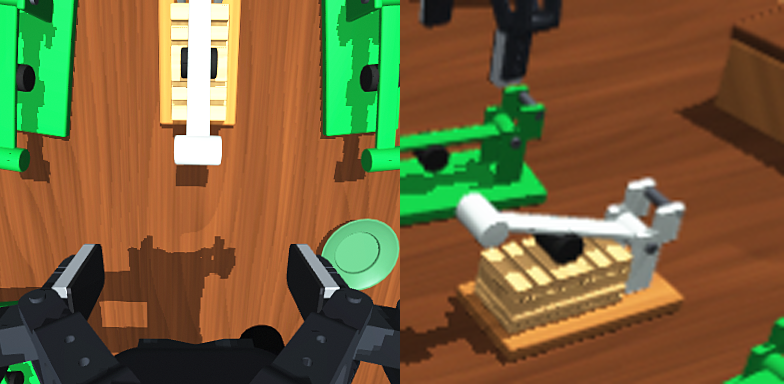

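The knob is at about (83,220) in the scene crop. That matches the prediction for 0.34 rad, (81,219). The foot sits on the block, the pile is tidy, and the gripper is clear.

```bash
python3 -c "
from plant import ctrl
print(ctrl.job_done())"
```

```text
the job is handed in; nothing more can be done
None
```

I finished the task and handed it in at about 20 s of the 64 s allowed: the lever arm is down on the ring block at about 0.34 rad (from the camera), with the block square on a tidy pile and the gripper clear; no verdict was shown.

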